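Make up two weighing-bench kits

ROBOT

A 6-joint arm with a two-finger parallel gripper is mounted at the origin on a cart in front of the work surface, level with it; the furniture and walls round the work are solid. World frame = base frame: x ahead of the robot, y to its left, z up, the work surface at z = 0. Lengths are in mm, angles in rad, forces in N, time in s.
With the tool pointing down it reaches from about 275 to 825 mm from the base axis. Payload 5.2 kg.
Tool frame: the origin (TCP) lies at the very end of the fingers, on their centre line; the grasp point (between the pads) lies 19 mm behind it; z points along the fingers, y is the line along which they close (so a half turn about z gives the same grasp; the last joint's range is limited). The gripper opens to 93 mm and grips with 3 to 60 N. Pads are 15 mm wide; open, the fingers measure 128 mm over their backs; the gripper's body (75 mm by 188 mm) begins 65 mm behind the grasp point.
Start: joints at [-1.55, 0.259, 1.535, -0, 1.348, -0.203], TCP at [122.086, -536.283, 218.653] pointing down, gripper open.
Joint ranges: [-3.14, 3.14], [-0.91, 2.08], [0.19, 2.58], [-1.22, 4.36], [0.22, 2.71], [-3.12, 3.12]. Speed limits (rad/s): [2.57, 2.57, 3.14, 3.14, 3.14, 3.14].

INTERFACE

Orientations are given as [roll, pitch, yaw] about the fixed x, y, z axes, in that order (R = Rz(yaw) Ry(pitch) Rx(roll)).
In Python, from bench import robot gives the robot as it stands. The module is installed in compiled form; this text tells all that it offers. Calls block until the motion is done:
- robot.move_ptp(position, orientation): joint-space move of the TCP to a pose.
- robot.move_linear(position, ori=None, speed=150, f_stop=None): straight line of the TCP; ori=None keeps the orientation; speed is the mean speed in mm/s. With f_stop (N) it stops when the force on the tool has changed by that much, and returns True; else False.
- robot.move_j(angles): joint-space move.
- robot.move_gripper(opening): opening from 0.0 (shut) to 1.0 (fully open); the grip force is fixed at half the most; returns when the fingers have stopped.
- robot.sleep(seconds).
- robot.inverse_kinematics(position, orientation): joint angles nearest the present ones, or None.
- robot.get_image(name): name is "scene" or "top"; returns a dict with "img" (384x512x3 uint8, blue, green, red), "fovy" (degrees; the focal length in pixels is half the picture's height over the tangent of half this angle, whatever the lens; pixels are square), "cx", "cy" (the principal point, pixels), "eye" and "orientation" of the camera in the world. Camera axes: x right, y down, z forward; pixel columns grow to the right and rows downward; lengths in mm; the calibration is good to about 2 mm. A picture is of the moment at which its call begins. There is no depth.
A pose or a line that the arm cannot do raises robot.MotionError and nothing moves.
- robot.hand_in(): hands the job in; it is judged then, once.
Readings, each from a call of its own:
- robot.current_t(): time.
- robot.current_qpos(): joint angles.
- robot.current_joint_vel(): joint speeds.
- robot.current_joint_efforts(): joint torques, N m.
- robot.current_tcp_pos(): TCP position.
- robot.current_eef_rot(): TCP orientation.
- robot.current_contact_force(): force on the tool from outside, world axes, zero at the start.
- robot.current_ft_torque(): the same for the moment, N m.
- robot.current_gripper_width(): opening from 0.0 (shut) to 1.0 (fully open).
- robot.current_finger_force(): force on a finger pad.
Only numpy, scipy, OpenCV 4.12 (cv2) and the standard library are available. Lean on these libraries where they do the work, as an engineer would, in place of code of your own. Each camera call takes 0.05 s, during which the arm holds its last target. There are 200 camera calls.

TASK

Make up the two kits from the stock standing behind the trays. The three-bay tray gets the beaker, the vial and the smallest of the three test weights, with that weight in the middle bay and the glassware in the two end bays, either way round; the two-bay tray gets the largest test weight and the green-capped bottle, one to a bay, either way round. Stand everything upright on the bay floors, set it down gently rather than dropping or knocking it over, and leave the middle-sized test weight standing where it is.

Things in the scene. Friction and masses are not known exactly. Their poses are not given: they have to be found in the camera images.
- tray_three: Shallow plastic tray, white walls, grey floor, fixed to the worktop between the robot and the stock, left or right of the other tray. Three bays in a row along its own y (roughly world y), centres at y = -0.080, 0 and +0.080 m, x = 0. Bays 76 x 76 mm inside, floor 4 mm above the worktop; walls and dividers 4 mm thick, rising to 12 mm above the worktop. Outside 84 x 244 mm. Origin: centre of the underside, z up.
- tray_two: Shallow plastic tray, white walls, grey floor, fixed to the worktop between the robot and the stock, left or right of the other tray. Two bays in a row along its own y (roughly world y), centres at y = -0.040 and +0.040 m, x = 0. Bays 76 x 76 mm inside, floor 4 mm above the worktop; walls and dividers 4 mm thick, rising to 12 mm above the worktop. Outside 84 x 164 mm. Origin: centre of the underside, z up.
- large_weight: Largest test weight, about 500 g, pale brass: round body with a knob on top, 38 mm across, 48 mm high. Origin at the centre of its underside, z up along its axis. It stands upright on the worktop at the start and is grasped from above round its upper part.
- middle_weight: Middle-sized test weight, about 200 g, grey: same shape, 31 mm across, 40 mm high. Origin at the centre of its underside, z up. It belongs to neither kit and stays where it stands.
- small_weight: Smallest test weight, about 100 g, grey: same shape, 25 mm across, 31 mm high. Origin at the centre of its underside, z up along its axis. It stands upright on the worktop at the start and is grasped from above round its upper part.
- beaker: Empty 50 ml clear glass beaker, open at the top, 45 mm across (42 mm at the wall), 58 mm high, about 45 g. Origin at the centre of its underside, z up along its axis. It stands upright on the worktop at the start and is grasped from above round its upper part.
- vial: Amber sample vial with a black cap, 27 mm across, 58 mm high, about 30 g. Origin at the centre of its underside, z up along its axis. It stands upright on the worktop at the start and is grasped from above round its upper part.
- bottle: Small bottle with a green cap, 44 mm across, 85 mm high, about 140 g. Origin at the centre of its underside, z up along its axis. It stands upright on the worktop at the start and is grasped from above round its upper part. Stock centres are 83 mm or more apart; a flat plug and dish (up to 16 mm high) lie among them. (A like bottle by the cleaner in the far left corner is not stock.)
Mind the look-alikes: they are no part of the job. Leave any red or turquoise look-alike of the large_weight alone. Leave any purple or turquoise look-alike of the vial alone.

How it is judged (in metres and radians):
At the end, for the whole second after the job is handed in: Small weight in the middle bay, beaker and vial in the end bays of the three-bay tray; large weight and bottle one to a bay in the two-bay tray; each at rest on the bay floor, upright within 0.12 rad, centre within 27 mm of the bay's along each axis; middle weight within 20 mm of its start (z of beaker in the frame of tray_three between 0.001 and 0.009 m and x of beaker in the frame of tray_three between -0.027 and 0.027 m and angle between each of beaker, vial, small_weight, large_weight, bottle, middle_weight's own z axis and vertical below 0.12 rad and linear speed of each of beaker, vial, small_weight, large_weight, bottle below 0.02 m/s and angular speed of each of beaker, vial, small_weight, large_weight, bottle below 1 rad/s and z of vial in the frame of tray_three between 0.001 and 0.009 m and x of vial in the frame of tray_three between -0.027 and 0.027 m and z of small_weight in the frame of tray_three between 0.001 and 0.009 m and x of small_weight in the frame of tray_three between -0.027 and 0.027 m and y of small_weight in the frame of tray_three between -0.027 and 0.027 m and ((y of beaker in the frame of tray_three between 0.053 and 0.107 m and y of vial in the frame of tray_three between -0.107 and -0.053 m) or (y of beaker in the frame of tray_three between -0.107 and -0.053 m and y of vial in the frame of tray_three between 0.053 and 0.107 m)) and z of large_weight in the frame of tray_two between 0.001 and 0.009 m and x of large_weight in the frame of tray_two between -0.027 and 0.027 m and z of bottle in the frame of tray_two between 0.001 and 0.009 m and x of bottle in the frame of tray_two between -0.027 and 0.027 m and ((y of large_weight in the frame of tray_two between 0.013 and 0.067 m and y of bottle in the frame of tray_two between -0.067 and -0.013 m) or (y of large_weight in the frame of tray_two between -0.067 and -0.013 m and y of bottle in the frame of tray_two between 0.013 and 0.067 m)) and distance of middle_weight from where it was at the start of the episode below 0.02 m); the robot touches nothing.
It fails at once if a kit item is dropped or knocked about: it moves faster than 0.5 m/s with its underside less than 12 mm above the worktop ((height (world z) of large_weight below 0.012 m and linear speed of large_weight above 0.5 m/s) or (height (world z) of small_weight below 0.012 m and linear speed of small_weight above 0.5 m/s) or (height (world z) of beaker below 0.012 m and linear speed of beaker above 0.5 m/s) or (height (world z) of vial below 0.012 m and linear speed of vial above 0.5 m/s) or (height (world z) of bottle below 0.012 m and linear speed of bottle above 0.5 m/s)).
It fails at once if the middle weight is tipped or carried off (over 30 mm) (distance of middle_weight from where it was at the start of the episode above 0.03 m or angle between middle_weight's own z axis and vertical above 0.5 rad).
It also fails if it takes over 136 s, if anything falls off the work surface, if the arm or the gripper's body presses on something with over 40 N, if the wrist force passes 120 N, or if a joint passes its speed limit or range.

## Working session

There is one attempt and no reset: what is moved stays moved. The work goes in short steps, each a Python script; the robot and the scene stay as the last script left them, time stands still between calls to the robot, and variables do not carry over. Pictures are saved under pics/ and viewed, at most 14 in all, crops included, and the job is handed in when it is done.

```bash
mkdir -p pics
python3 - <<'E'
from bench import robot
import cv2,numpy as np
for n in("scene","top"):
    d=robot.get_image(n); cv2.imwrite(f"pics/{n}0.png",d["img"])
    cv2.imwrite(f"pics/{n}0b.png",cv2.resize(d["img"],(800,600),interpolation=cv2.INTER_CUBIC))
    print(n,{k:d[k] for k in d if k!="img"})
print(robot.current_t(),robot.current_eef_rot())
E
```

```text
scene {'fovy': 50.39568290288186, 'cx': 251.05306339437058, 'cy': 185.32584808324506, 'eye': array([138.23869328, 475.54283653, 709.16609608]), 'orientation': array([-2.39391233,  0.00758676, -2.30170299])}
top {'fovy': 54.55653554928262, 'cx': 253.98748145936332, 'cy': 188.13546970475932, 'eye': array([499.8497596 ,  47.08204253, 904.05646178]), 'orientation': array([-3.05237014, -0.01937053, -1.55279599])}
0.1 [-3.13999119e+00 -3.23200091e-04  2.23829283e-01]
```

View pics/top0b.png

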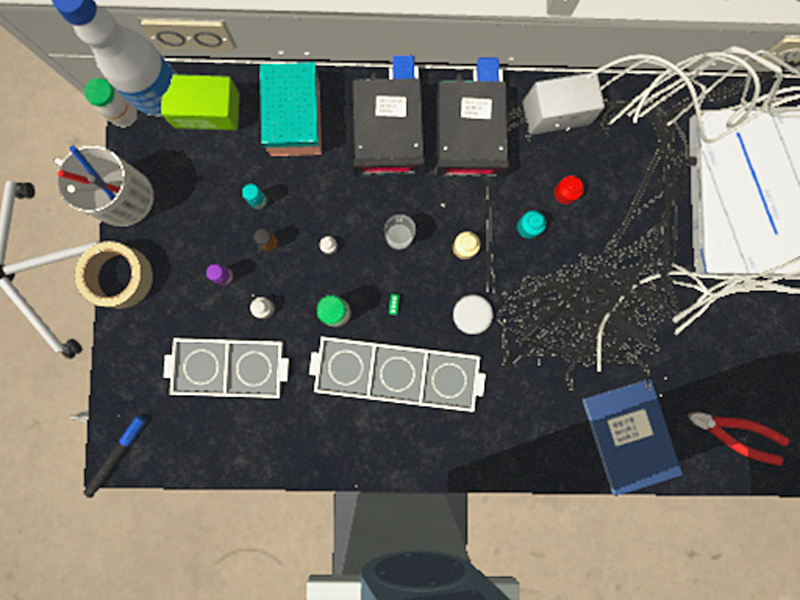

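View pics/scene0b.png

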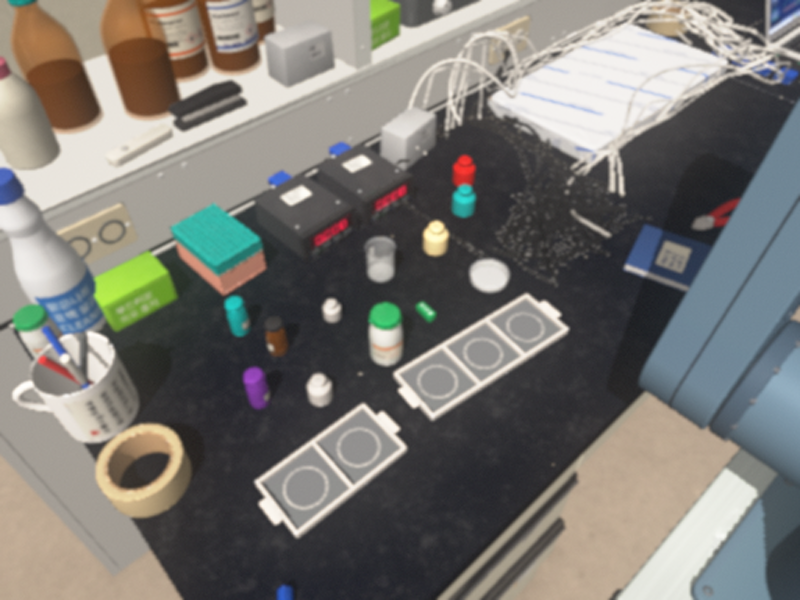

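The top view (800×600 px) shows tray_two at (227,368) and tray_three at (398,374). The vial with the dark cap is at (265,240), the beaker at (400,232), the brass weight at (466,245) and the green-capped bottle at (333,310). Two grey weights are at (328,244) and (262,308). The look-alikes are purple (218,273) and turquoise (254,195) for the vial, and turquoise (532,223) and red (569,189) for the large weight. The scene view agrees. The grey weight at (328,244) looks smaller, and I'll confirm that in a crop.

```bash
cat > h.py <<'E'
import cv2,numpy as np
from scipy.spatial.transform import Rotation as R
def ray(d,u,v):
    f=d["img"].shape[0]/2/np.tan(np.radians(d["fovy"])/2)
    return R.from_euler("xyz",d["orientation"]).as_matrix()@np.array([(u-d["cx"])/f,(v-d["cy"])/f,1])
def onplane(d,u,v,z):
    r=ray(d,u,v); e=np.array(d["eye"]); return (e+r*(z-e[2])/r[2])[:2]
def project(d,p):
    f=d["img"].shape[0]/2/np.tan(np.radians(d["fovy"])/2)
    c=R.from_euler("xyz",d["orientation"]).as_matrix().T@(np.array(p)-d["eye"]); return np.array([d["cx"]+f*c[0]/c[2],d["cy"]+f*c[1]/c[2]])
E
python3 - <<'E'
from bench import robot
from h import *
d=robot.get_image("top"); im=d["img"]
cv2.imwrite("pics/c1.png",cv2.resize(im[105:255,130:330],(800,600),interpolation=cv2.INTER_CUBIC))
g=im.min(2)
# tray outlines via bright walls + grey floor
hsv=cv2.cvtColor(im,cv2.COLOR_BGR2HSV)
m=((hsv[...,2]>80)&(hsv[...,1]<70)).astype(np.uint8)
for c in cv2.findContours(m[:270],cv2.RETR_EXTERNAL,cv2.CHAIN_APPROX_SIMPLE)[0]:
    a=cv2.contourArea(c); (x,y),s,t=cv2.minAreaRect(c)
    if a>25 and 95<x<330 and 120<y<270: print("grey",round(x,1),round(y,1),np.round(s,1),round(t,1),a,onplane(d,x,y,12).round(1))
m=((hsv[...,2]>60)&(hsv[...,1]>90)).astype(np.uint8)
for c in cv2.findContours(m,cv2.RETR_EXTERNAL,cv2.CHAIN_APPROX_SIMPLE)[0]:
    a=cv2.contourArea(c); (x,y),r=cv2.minEnclosingCircle(c)
    if a>25 and 95<x<330 and 120<y<270: print("col",round(x,1),round(y,1),round(r,1),a,hsv[int(y),int(x)])
E
```

```text
grey 144.1 235.1 [79.9 36.7] 2.0 2623.0 [463.3 289.2]
grey 253.8 239.0 [112.7  36.6] 7.1 3786.5 [458.5  29.5]
grey 218.4 202.2 [ 8.9 18.4] 29.4 29.0 [544.6 115.9]
grey 167.0 196.5 [13. 14.] 90.0 147.5 [555.8 238.8]
grey 302.5 200.5 [25. 25.] 90.0 492.0 [552.4 -86. ]
grey 209.3 156.3 [10.6  9.9] 45.0 87.5 [655.2 140.8]
grey 298.0 156.0 [12. 12.] 0.0 80.0 [660.5 -74.3]
grey 255.5 148.0 [22. 19.] 90.0 329.5 [677.9  29.3]
grey 312.5 146.0 [26.  3.] 90.0 32.5 [ 685.9 -109.6]
grey 255.5 134.5 [511. 269.] -0.0 52666.0 [711.3  29.9]
col 252.0 194.5 6.8 65.5 [ 70  96 229]
col 211.3 197.8 9.8 262.5 [ 72 210 211]
col 138.7 174.3 7.5 130.0 [142 154 199]
col 171.3 154.8 5.3 37.0 [75  9 55]
col 297.7 156.4 9.0 216.0 [ 30  40 247]
col 161.0 125.0 8.2 143.5 [ 88 243 221]
```

View pics/c1.png

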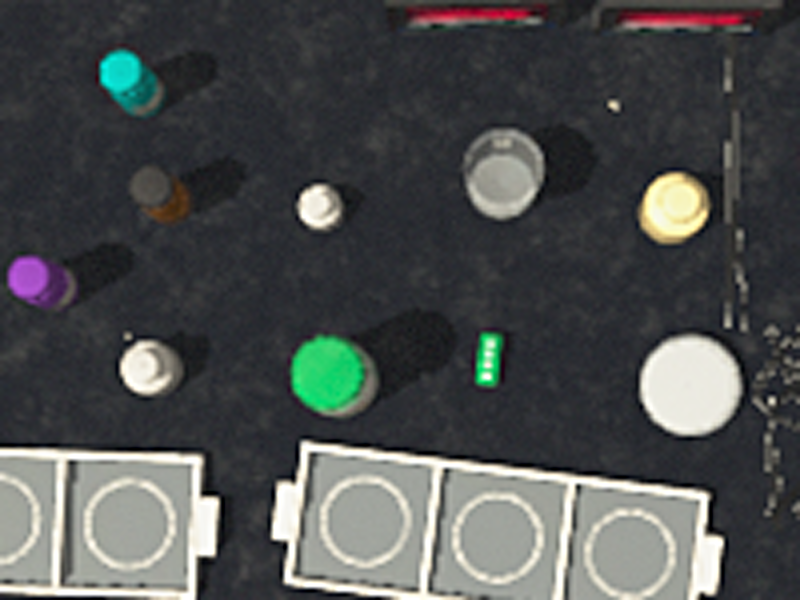

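The crop (4×, offset (130,105)) shows the grey weight at crop (320,207), about 46 px wide, and the one at (150,367), about 60 px wide. At 1.7 px/mm that is 27 mm against 35 mm, so (320,207) is the smallest weight and (150,367) is the middle one and stays. The amber vial with the dark cap is at (151,187), the beaker rim at (505,168), the brass weight's knob at (682,202) and the bottle cap at (330,373). Next I'll compute positions and cross-check them in the scene view.

```bash
cat > pose.py <<'E'
from h import *
import json
d=None
def run(top,scene):
    c=lambda x,y:((x+.5)/4-.5+130,(y+.5)/4-.5+105)
    # top-feature pixel in crop, height, diameter
    T=dict(small=((321,205),26,31,25),large=((682,202),48,48,38),beaker=((505,168),58,58,45),vial=((151,187),58,58,27),bottle=((330,373),85,85,44),middle=((149,362),40,40,31))
    P={k:list(onplane(top,*c(*v[0]),v[1])) for k,v in T.items()}
    rot=lambda px,z:onplane(top,*px,z)
    tr={}
    for k,uv,ang,off in(("three",(253.8,239.0),7.1,(-80,0,80)),("two",(144.1,235.1),2.0,(-40,40))):
        o=rot(uv,12); a=np.radians(ang)
        e=rot((uv[0]+40*np.cos(a),uv[1]+40*np.sin(a)),12)-o; e=-e/np.linalg.norm(e)
        tr[k]=[list(o+e*s) for s in off]; print(k,o.round(1),"y axis yaw",np.degrees(np.arctan2(-e[0],e[1])).round(2))
    ims={}
    for n,dd in(("top",top),("scene",scene)):
        s=4 ; im=cv2.resize(dd["img"],None,fx=s,fy=s,interpolation=cv2.INTER_CUBIC)
        def circ(p,z,r,col):
            q=[(project(dd,[p[0]+r*np.cos(t),p[1]+r*np.sin(t),z])+.5)*s-.5 for t in np.linspace(0,2*np.pi,40)]
            cv2.polylines(im,[np.int32(np.round(q))],True,col,1)
        for k,v in T.items(): circ(P[k],0,v[3]/2,(0,0,255)); circ(P[k],v[2],v[3]/2,(0,255,255))
        for k in tr:
            for b in tr[k]: circ(b,4,26,(255,0,255))
        ims[n]=im
    return P,tr,ims
E
python3 - <<'E'
from bench import robot
from pose import *
P,tr,ims=run(robot.get_image("top"),robot.get_image("scene"))
for k in P: print(k,np.round(P[k],1))
json.dump(dict(P=P,tr=tr),open("p.json","w")); print({k:np.round(v,1).tolist() for k,v in tr.items()})
a=ims["scene"][720:1380,560:1360]; cv2.imwrite("pics/s1.png",cv2.resize(ims["scene"][700:1400,520:1480],(800,583),interpolation=cv2.INTER_AREA))
cv2.imwrite("pics/t1.png",ims["top"][420:1020,500:1300])
E
```

```text
three [458.6  29.5] y axis yaw -6.06
two [463.3 289.2] y axis yaw -1.0
small [653.7 137.9]
large [656.2 -74.4]
beaker [672.   29.4]
vial [656.5 232.1]
bottle [550.1 124.2]
middle [557.2 233.2]
{'three': [[450.2, -50.1], [458.6, 29.5], [467.0, 109.1]], 'two': [[462.6, 249.2], [464.0, 329.2]]}
```

View pics/s1.png

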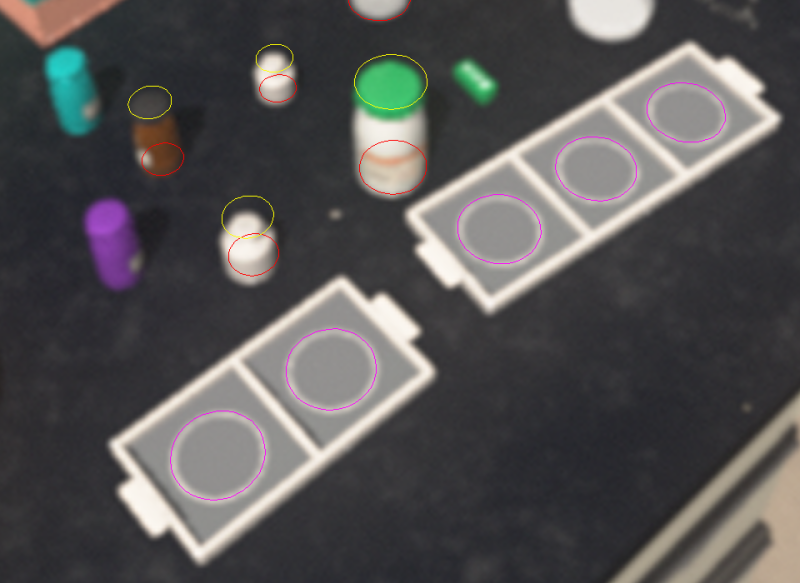

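View pics/t1.png

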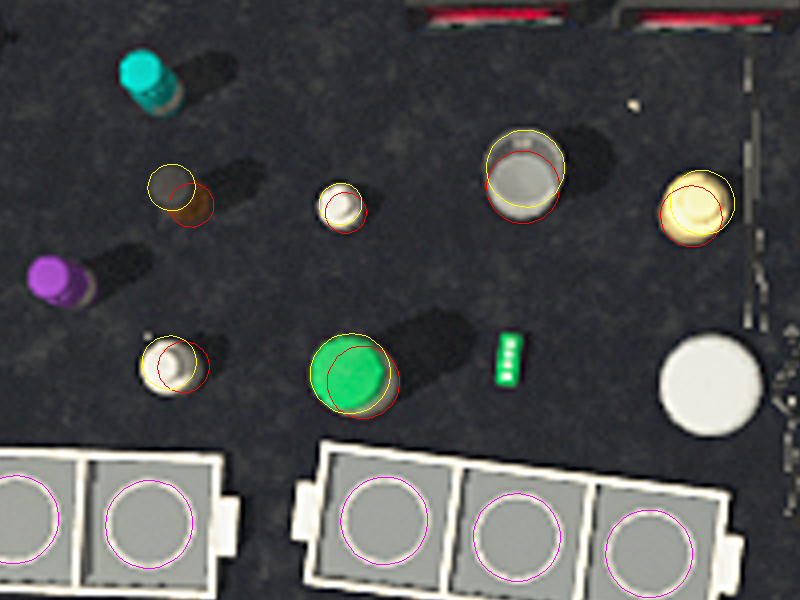

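The overlay matches in both views: the bay rings coincide to about a pixel and the objects are within about 3 mm. Starting with the small weight.

```bash
cat > act.py <<'E'
from bench import robot
import json,numpy as np
J=json.load(open("p.json")); P,tr=J["P"],J["tr"]
O=[np.pi,0,0]; UP=170
P["small"][1]+=1.5
def go(name,dia,tip,dst):
    x,y=P[name]; X,Y=dst
    robot.move_gripper(min(1,(dia+24)/93)); robot.move_ptp([x,y,UP],O)
    hit=robot.move_linear([x,y,tip],speed=120,f_stop=8)
    robot.move_gripper(0); w=robot.current_gripper_width()*93
    print(name,"hit",hit,"width %.1f force %.1f z %.1f"%(w,robot.current_finger_force(),robot.current_tcp_pos()[2]))
    if hit or w<dia*.5: print("BAD GRASP"); return False
    robot.move_linear([x,y,UP],speed=150)
    print("  lifted width %.1f"%(robot.current_gripper_width()*93))
    robot.move_linear([X,Y,UP],speed=220)
    robot.move_linear([X,Y,tip+14],speed=150)
    hit=robot.move_linear([X,Y,tip+2.5],speed=15,f_stop=4)
    print("  set z %.1f (expect %.1f) touch %s"%(robot.current_tcp_pos()[2],tip+4,hit))
    robot.move_gripper((w+9)/93); robot.sleep(.2)
    robot.move_linear([X,Y,tip+70],speed=100); print("  t %.1f"%robot.current_t()); return True
E
python3 - <<'E'
from act import *
from h import cv2
go("small",25,4,tr["three"][1])
robot.move_linear([*tr["three"][1],UP])
cv2.imwrite("pics/a1.png",cv2.resize(robot.get_image("scene")["img"][150:384,100:412],(800,600)))
E
```

```text
small hit False width 23.7 force 30.0 z 4.2
  lifted width 23.8
  set z 8.1 (expect 8.0) touch True
  t 11.9
```

View pics/a1.png

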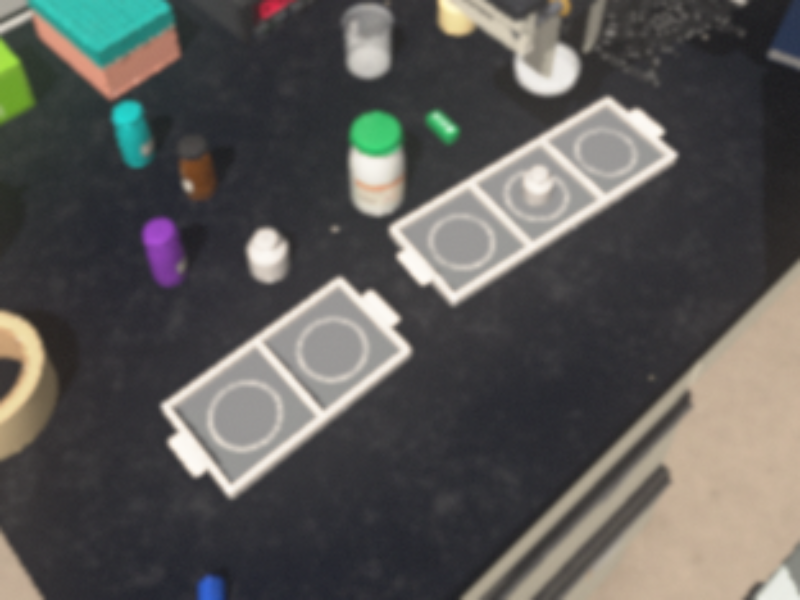

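The small weight stands upright in the middle bay at (537,185). Continuing with the other four.

```bash
sed -i 's/tip+70\],speed=100/UP],speed=130/' act.py
python3 - <<'E'
from act import *
from h import cv2
for a in(("large",38,12,tr["two"][1]),("vial",27,18,tr["three"][2]),("beaker",45,20,tr["three"][0]),("bottle",44,30,tr["two"][0])):
    if not go(*a): break
robot.move_ptp([350,-350,220],O)
for n in("scene","top"):
    cv2.imwrite(f"pics/b_{n}.png",cv2.resize(robot.get_image(n)["img"][(150 if n=="scene" else 105):][:234 if n=="scene" else 180],(800,366 if n=="scene" else 281)) if 0 else cv2.resize(robot.get_image(n)["img"][(150 if n=="scene" else 110):][:234 if n=="scene" else 180,90:402 if n=="scene" else 330],(800,600)))
print(robot.current_t())
E
```

```text
large hit False width 36.8 force 30.0 z 12.3
  lifted width 37.1
  set z 16.3 (expect 16.0) touch True
  t 23.4
vial hit False width 26.0 force 30.0 z 18.3
  lifted width 25.6
  set z 22.2 (expect 22.0) touch True
  t 32.5
beaker hit False width 43.8 force 30.0 z 20.2
  lifted width 43.8
  set z 24.1 (expect 24.0) touch True
  t 42.0
bottle hit False width 42.8 force 30.0 z 30.3
  lifted width 42.3
  set z 34.3 (expect 34.0) touch True
  t 50.6
52.8917
```

View pics/b_scene.png

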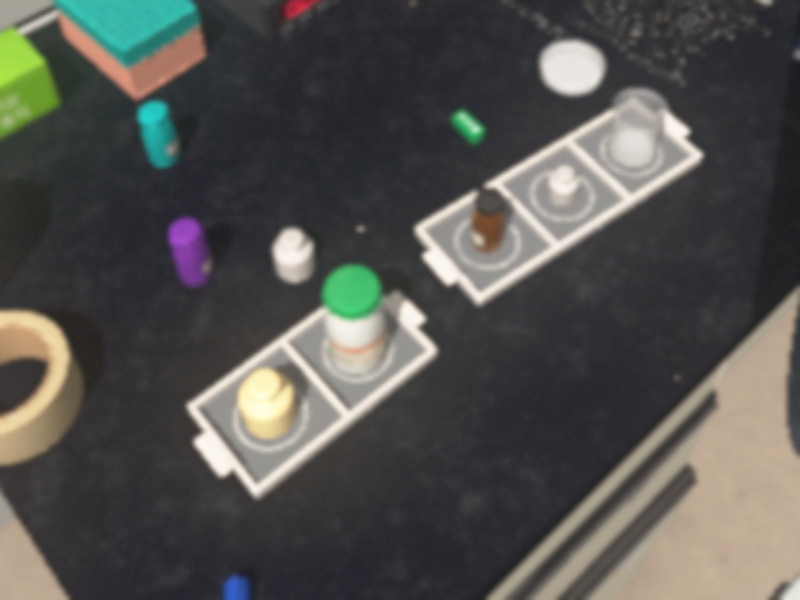

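View pics/b_top.png

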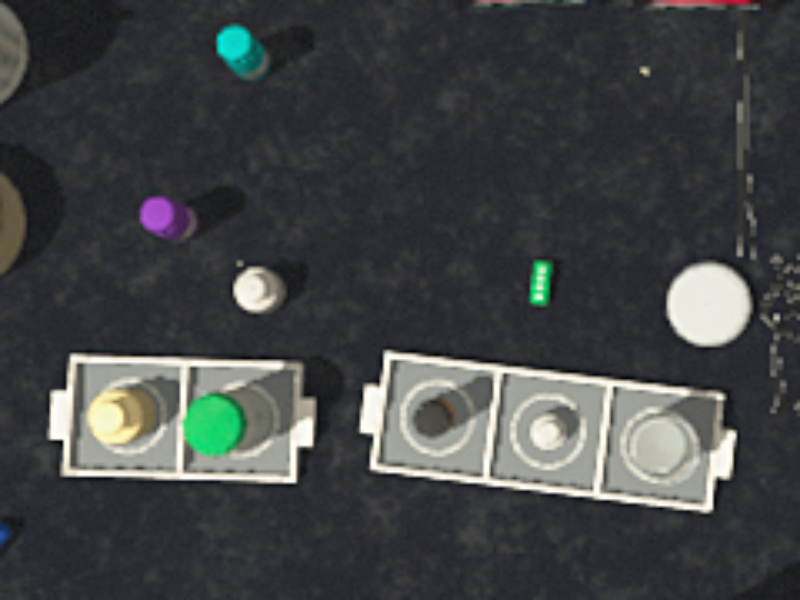

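In the scene crop all five items stand upright inside their bay rings: brass weight (266,403), bottle (355,320), vial (488,220), small weight (563,185) and beaker (635,130). The top crop shows the same, and the middle weight has not moved at (259,289).

```bash
python3 -c "
from bench import robot
print(robot.hand_in())"
```

```text
the job is handed in; nothing more can be done
None
```

Both kits are made up and the job is handed in at about 53 s of the 136 s allowed; the last pictures showed all five items upright in their bays and the middle weight unmoved, but the hand-in returned no verdict.

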